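# Tip the soap bars out of the heavy tub into the tray

## Task

Slide the wooden scoop tray up to the heavy black tub so that the tray's open edge lies squarely against the foot of the tub's open mouth. Then take the tub by its leaning wooden handle and rock it forward on the bottom edge under its mouth, without lifting it, until all three soap bars have slid out into the tray. Rock the tub back to stand upright where it was, let go of it, and leave the other things on the worktop alone.

Things in the scene. Friction and masses are not known exactly. Their poses are not given: they have to be found in the camera images.
- tub: heavy black stoneware tub, about 1.5 kg (1.2 to 1.8), loose on the worktop, a scoop shape 160 long (x) x 160 wide (y): back wall (-x) 166 high, open mouth (+x) with no front wall or lip, sides sloping from 166 at the back to 98 at the mouth; walls 8 thick, thick foot, inner floor level, 60 above the worktop. Origin: centre of its underside; z up, +x out of the mouth.
- tub_mouth (a point): middle of the tub's bottom front edge, at tub (80, 0, 0) mm: the edge, along the tub's y, on which it rocks. Friction is 0.48 to 0.72, so bars slide on its floor once it is rocked beyond 26 to 36 degrees; it balances only beyond about 60 degrees and falls back upright if let go before. Rocked 50 degrees, the lip of its floor stands 46 ahead of this edge and 38 above the worktop.
- tub_handle (a point): grip point in the middle of the tub's handle, at tub (-101.7, 0, 192.6) mm: a flat wooden tab, 12 thick, 70 wide (along y), that rises from the top of the back wall and leans 40 degrees backwards from vertical (up and towards -x). The point is 40 mm up the tab along its lean; the tab ends 24 mm further on.
- tray: loose wooden scoop tray, 0.6 kg, 180 deep (x) x 200 wide (y), floor 5 thick, back wall (+x) and side walls 41 high and 8 thick; the side at -x is open, and the side walls stop 35 short of that edge, so the tub's front (160 wide) can dip over the edge between them. Origin: centre of its underside; z up. When it serves the tub its x and y axes point the same way as the tub's.
- tray_edge (a point): middle of the tray's open edge, underside, at tray (-90, 0, 0) mm
- tray_grip (a point): grip point of the tray: a board 10 thick (x) and 90 wide (y) that stands up in the middle of the back wall to 77 above the worktop; this point is at tray (85, 0, 60) mm
- soap_a: cream bar of soap, 40 x 58 x 22, 0.11 kg, origin at the centre of its underside; starts flat on the tub's floor
- soap_b: green bar of soap, same size, starts in the tub
- soap_c: pink bar of soap, same size, starts in the tub (which bar lies where varies)
- mug: bystander: two-tone mug, 78 x 113 x 100, at the back beyond the tub
- tin: bystander: food tin, 57 across, 72 high, at the right front
- shaker: bystander: glass salt shaker with a grey top, 44 across, 90 high
- oats_jar: bystander: clip-top jar, 91 x 80 x 134, at the back
- bowl: bystander: white bowl, 105 across, 51 high, at the right
- pot: bystander: round pot with a red lid, 58 across, 50 high, at the left
Not all that is in view belongs to the job. Leave any red look-alike of the soap_a alone. Leave any orange look-alike of the soap_b alone.

How it is judged (in metres and radians):
On the way, in this order (a step that is already met when the one before it is completed fails the run):
1. the tray stands flat with its open edge within 30 mm of the tub's mouth edge (middle to middle) and square to it within 10 degrees, the tub still upright with the bars in it (horizontal distance between tray_edge and tub_mouth below 0.03 m and angle between the x axis of tub and the x axis of tray, either way round below 0.175 rad and angle between tray's own z axis and vertical below 0.05 rad and angle between tub's own z axis and vertical below 0.1 rad and x of each of soap_a, soap_b, soap_c in the frame of tub below 0.09 m), for 0.2 s.
2. the tub is rocked forward by more than 17 degrees with its front bottom edge still on the worktop (angle between tub's own z axis and vertical above 0.3 rad and height (world z) of tub_mouth below 0.02 m), for 0.2 s.
3. all three bars are in the tray (x of soap_a in the frame of tray between -0.08 and 0.09 m and y of soap_a in the frame of tray between -0.1 and 0.1 m and z of soap_a in the frame of tray between -0.005 and 0.07 m and x of soap_b in the frame of tray between -0.08 and 0.09 m and y of soap_b in the frame of tray between -0.1 and 0.1 m and z of soap_b in the frame of tray between -0.005 and 0.07 m and x of soap_c in the frame of tray between -0.08 and 0.09 m and y of soap_c in the frame of tray between -0.1 and 0.1 m and z of soap_c in the frame of tray between -0.005 and 0.07 m), for 0.2 s.
At the end, for the whole second after the job is handed in: All three bars lie in the tray (the middle of each bar's underside inside its walls and at least 10 mm in from its open edge), the tray lies flat on the worktop, the tub stands upright (within 3 degrees) on the worktop within 40 mm of where it stood at first, and all are at rest (all of step 3 and linear speed of each of soap_a, soap_b, soap_c, tub, tray below 0.02 m/s and angle between each of tub, tray's own z axis and vertical below 0.06 rad and height (world z) of each of tub, tray below 0.008 m and distance of tub from where it was at the start of the episode below 0.04 m); the robot touches nothing.
It fails at once if the tub is lifted: the middle of its front bottom edge more than 25 mm above the worktop (height (world z) of tub_mouth above 0.025 m).
It fails at once if the tub falls over forwards or sideways (more than 80 degrees) (angle between tub's own z axis and vertical above 1.4 rad).
It fails at once if a bystander (mug, tin, shaker, oats jar, bowl or pot) is moved by more than 30 mm or tipped over (distance of any of mug, tin, shaker, oats_jar, bowl, pot from where it was at the start of the episode above 0.03 m or angle between any of mug, tin, shaker, oats_jar, bowl, pot's own z axis and vertical above 0.5 rad).
It also fails if it takes over 69 s, if anything falls off the work surface, if the arm or the gripper's body presses on something with over 40 N, if the wrist force passes 120 N, or if a joint passes its speed limit or range.

## Robot

A 7-joint arm with a two-finger parallel gripper is mounted at the origin on a cart in front of the work surface, level with it; the furniture and walls round the work are solid. World frame = base frame: x ahead of the robot, y to its left, z up, the work surface at z = 0. Lengths are in mm, angles in rad, forces in N, time in s.
With the tool pointing down it reaches from about 400 to 875 mm from the base axis. Payload 6.5 kg.
Tool frame: the origin (TCP) lies midway between the tips of the shut fingers; the grasp point (between the pads) lies 19 mm behind it; z points along the fingers, y is the line along which they close (so a half turn about z gives the same grasp; the last joint's range is limited). The gripper opens to 88 mm and grips with 3 to 60 N. Pads are 18 mm wide; open, the fingers measure 123 mm over their backs; the gripper's body (75 mm by 187 mm) begins 45 mm behind the grasp point.
Start: joints at [1.042, 0.536, -0.004, 1.538, 0.003, 1.067, -0.071], TCP at [290.191, -581.618, 238.716] pointing down, gripper open.
Joint ranges: [-2.7, 2.7], [-0.37, 2.16], [-1.27, 1.26], [0.24, 2.4], [-1.31, 4.45], [0.19, 1.91], [-2.76, 2.76]. Speed limits (rad/s): [2.39, 2.39, 3.14, 3.14, 3.14, 3.14, 3.14].

## Interface

Orientations are given as [roll, pitch, yaw] about the fixed x, y, z axes, in that order (R = Rz(yaw) Ry(pitch) Rx(roll)).
In Python, from workcell import r gives the robot as it stands.
- The arm moves only by the tool send_rows, never from a script. Its argument "rows" is a list of rows, each an object of numbers: "claw": the opening, from 0 (shut) to 1 (fully open); "dx", "dy", "dz": the shift along the tool's x, y, z in mm; "ax", "ay", "az": the turn, a rotation vector about the tool's x, y, z in degrees. In form: [{"claw": .., "dx": .., "dy": .., "dz": .., "ax": .., "ay": .., "az": ..}, ...]. A call has 1 to 10 rows; each row shifts and turns the commanded pose from where the row before left it, along the tool's axes as they then stand; what a row does not reach is not made up. A row lasts 1/12 s, in which the tool goes at most 41.7 mm and 7.16 degrees, less where a joint would pass 70% of its speed; a pose out of reach is approached as far as the arm can. A call is refused whole if a number of a shift passes 41.7 or a number of a turn 7.16, either way. A call with a gripper value outside its range is refused whole. The fingers move at their own pace and stop on an object; the grip force is fixed at half the most. Time passes only in rows, so rows that do not move let the fingers close. It gives the time, the measured TCP pose, the force, the opening and the grip force at its end, in the units of the state.
- r.sense(): the state, without advancing time (a new reading comes with each control period).
- r.grab_frame(name): name is "side" or "top"; returns a dict with "img" (400x640x3 uint8, red, green, blue), "z_map" (400x640 float32, mm along the optical axis (not along the pixel's ray), 0 where there is no reading), "vertical_fov" (degrees; the focal length in pixels is half the picture's height over the tangent of half this angle, whatever the lens; pixels are square), "cx", "cy" (the principal point, pixels), "D" ([k1, k2, p1, p2, k3] as OpenCV has them; the pictures are not rectified), "xyz" and "rotation" of the camera in the world. Camera axes: x right, y down, z forward; pixel columns grow to the right and rows downward; lengths in mm; the calibration is good to about 2 mm. A picture is of the moment at which its call begins.
- r.job_done(): hands the job in; it is judged then, once.
Trained networks look in a picture, given as the dict that the camera call returned (one of the last four; its "shot" number tells which), for a name from the list of things; names that differ only in an ending like _2 or _b are one class to them, and where a whole thing is asked for, a point or a joint stands for the part that bears it (a point fixed in the world has none). Each returns a list of dicts, best first, with "confidence" (0 to 1); they miss things now and then, are a little off and sometimes report something else, mostly with a low value. They report only what shows in the picture. A call takes as long as a camera call. They do not tell look-alikes from the thing itself.
- r.recognise(picture, thing): "point" ([x, y, z] in mm, in world coordinates, good to about 4 mm: the middle of the surface that is visible of it).
The state is a dict: "clock": time; "joints": joint angles; "joint_velocities": joint speeds; "effort": joint torques, N m; "tcp_pos": TCP position; "ee_rot": TCP orientation; "force": force on the tool from outside, world axes, zero at the start; "moment": the same for the moment, N m; "opening": finger opening in mm; "gripper_force": force on a finger pad.
Only numpy, scipy, OpenCV 4.12 (cv2) and the standard library are available. Lean on these libraries where they do the work, as an engineer would, in place of code of your own. Each camera call takes 0.05 s, during which the arm holds its last target. There are 200 camera calls.

## Working session

There is one attempt and no reset: what is moved stays moved. The work goes in short steps, Python scripts to look and compute and a tool call to move; the robot and the scene stay as the last step left them, time stands still between calls to the robot, and variables do not carry over. Pictures are saved under pics/ and viewed, at most 10 in all, crops included, and the job is handed in when it is done.

Besides the shell and the picture viewer there is one more tool, called after "Request:" as name(argument=value, ...), one argument or row to a line, values as JSON. send_rows: Moves the arm, as the interface text tells. Its arguments: {"type":"object","properties":{"rows":{"type":"array"}},"required":["rows"]}

```bash
mkdir -p pics
cat > h.py <<'E'
import numpy as np, cv2
from scipy.spatial.transform import Rotation as R
from workcell import r
def cloud(f):
    h,w=f["z_map"].shape; fl=h/2/np.tan(np.radians(f["vertical_fov"])/2)
    K=np.array([[fl,0,f["cx"]],[0,fl,f["cy"]],[0,0,1]])
    u,v=np.meshgrid(np.arange(w),np.arange(h))
    p=cv2.undistortPoints(np.stack([u,v],-1).reshape(-1,1,2).astype(np.float64),K,np.array(f["D"])).reshape(h,w,2)
    z=f["z_map"].astype(float); c=np.dstack([p*z[...,None],z])
    W=c@rot(f).T+np.array(f["xyz"]); W[z==0]=np.nan
    return W
def rot(f):
    m=np.array(f["rotation"],float)
    return m if m.shape==(3,3) else R.from_euler('xyz',m).as_matrix()
def save(f,n): cv2.imwrite(f"pics/{n}.png",f["img"][...,::-1])
E
python3 - <<'E'
from h import *
for n in("side","top"):
    f=r.grab_frame(n); save(f,n+"0"); np.savez(f"{n}0.npz",W=cloud(f),img=f["img"])
    print(n,f["xyz"],f["rotation"],f["vertical_fov"])
    for t in["tub","tub_handle","tray","tray_grip","soap_a","soap_b","soap_c","mug","tin","shaker","oats_jar","bowl","pot"]:
        print(t,[(np.round(d["point"]).tolist(),round(d["confidence"],2)) for d in r.recognise(f,t)[:3]])
print(r.sense())
E
```

```text
side [ 15.77444325 991.00063513 776.46154016] [-2.05261557  0.00363972 -2.65714036] 55.33434433743772
tub [([420.0, 217.0, 98.0], 0.9)]
tub_handle [([418.0, 216.0, 98.0], 0.97)]
tray [([530.0, -340.0, 1.0], 0.87)]
tray_grip [([530.0, -345.0, 2.0], 0.64)]
soap_a [([373.0, 324.0, 21.0], 0.85), ([511.0, 344.0, 20.0], 0.75)]
soap_b [([373.0, 324.0, 21.0], 0.85), ([511.0, 344.0, 20.0], 0.75)]
soap_c [([373.0, 324.0, 21.0], 0.85), ([511.0, 344.0, 20.0], 0.75)]
mug [([652.0, 287.0, 66.0], 0.77)]
tin [([393.0, -375.0, 50.0], 0.67)]
shaker [([693.0, -331.0, 41.0], 0.69)]
oats_jar [([743.0, -199.0, 80.0], 0.76), ([529.0, -344.0, 1.0], 0.15)]
bowl []
pot [([613.0, 397.0, 41.0], 0.55)]
top [ 498.27427769  -99.77615612 1398.23446587] [-3.08832296  0.01413046 -1.58018696] 54.79819831798093
tub [([437.0, 158.0, 60.0], 0.77)]
tub_handle [([441.0, 164.0, 61.0], 0.87)]
tray [([527.0, -325.0, 8.0], 0.92)]
tray_grip [([526.0, -323.0, 8.0], 0.83)]
soap_a [([410.0, 172.0, 83.0], 0.73), ([474.0, 185.0, 81.0], 0.68), ([461.0, 119.0, 85.0], 0.66)]
soap_b [([410.0, 172.0, 83.0], 0.73), ([474.0, 185.0, 81.0], 
[... 417 characters left out ...]
ray([ 1.0417798 ,  0.53642064, -0.00438422,  1.53788329,  0.0025702 ,
        1.06727154, -0.07122023]), 'joint_velocities': array([-2.75546619e-04, -4.22454973e-05,  1.91377740e-03,  5.79677524e-04,
        4.55259655e-04,  7.39128305e-04, -5.83310754e-04]), 'effort': array([-4.74890148e-04, -5.70882368e+01,  9.90235135e-01, -2.51913285e+01,
       -5.61824616e-02,  1.08270318e-02,  5.58534884e-05]), 'tcp_pos': array([ 290.20967093, -581.62629108,  238.70917075]), 'ee_rot': array([3.14156917e+00, 8.97438954e-06, 4.62804846e-01]), 'force': array([ 0.3627898 , -0.55001641, -0.05850904]), 'moment': array([0.00033208, 0.01596874, 0.06464194]), 'gripper_force': 0.0, 'opening': 87.94538476080845}
```

View pics/top0.png

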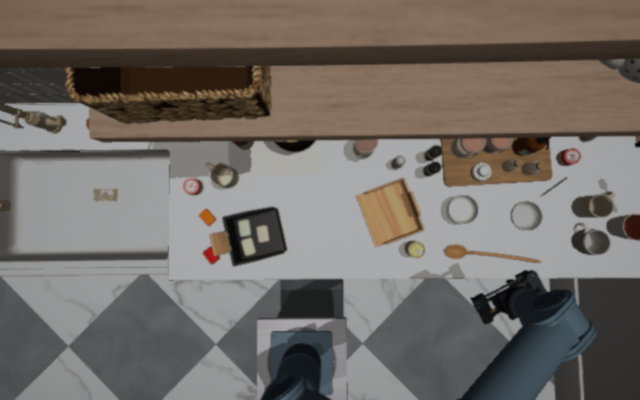

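View pics/side0.png

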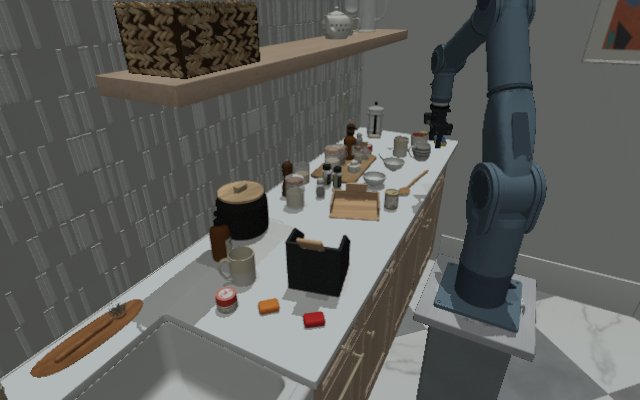

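The top view shows the tub at (255,235) with its handle to the left (+y, about (220,243)) and its mouth to the right. The tray is at (392,212), with its board on the right (about (417,207)) and its open edge to the left. The red block at (211,254) and the orange one at (207,217) lie outside the tub, so they are the look-alikes. The real bars (green, cream and pink) are inside it. The side view agrees. Next I fit the poses.

```bash
cat > fit.py <<'E'
from h import *
from scipy.spatial import cKDTree
def sel(W,xr,yr,zr):
    P=W.reshape(-1,3); return P[(P[:,0]>xr[0])&(P[:,0]<xr[1])&(P[:,1]>yr[0])&(P[:,1]<yr[1])&(P[:,2]>zr[0])&(P[:,2]<zr[1])]
def rect(P,n):
    c,s,a=cv2.minAreaRect(P[:,:2].astype(np.float32)); print(n,len(P),np.round(c,1),np.round(s,1),round(a,1))
if __name__=="__main__":
    for n in("top","side"):
        W=np.load(n+"0.npz")["W"]
        print(n)
        tb=((330,560),(60,330)); ty=((400,660),(-480,-200))
        rect(sel(W,*tb,(92,175)),"tubwalls"); rect(sel(W,*tb,(55,175)),"tub all"); rect(sel(W,*tb,(178,230)),"handle")
        rect(sel(W,*tb,(58,64)),"tubfloor")
        rect(sel(W,*ty,(3.5,60)),"tray"); rect(sel(W,*ty,(30,46)),"traywalls"); rect(sel(W,*ty,(50,85)),"board")
        print("table",np.nanmedian(sel(W,(480,540),(-150,0),(-20,20))[:,2]))
        P=sel(W,*tb,(178,230)); print("handle mean",P.mean(0)) if len(P) else 0
        P=sel(W,*ty,(50,85)); print("board mean",P.mean(0)) if len(P) else 0
    W=np.load("top0.npz")["W"]; P=sel(W,(-200,2000),(-700,500),(250,1300)); P=P[P[:,0]>500]; print("shelf",P[:,0].min(),np.percentile(P[:,2],[0,1,50,99]))
E
python3 fit.py
python3 - <<'E'
import cv2
i=cv2.imread('pics/top0.png'); cv2.imwrite('pics/crop1.png',cv2.resize(i[170:285,170:440],None,fx=2.9,fy=2.9,interpolation=cv2.INTER_CUBIC))
E
```

```text
top
tubwalls 758 [451.2 148.2] [162.8 163.9] 11.9
tub all 2702 [451.6 147. ] [162.8 166.5] 12.1
handle 335 [459.6 230.9] [ 71.2 134.3] 78.9
tubfloor 867 [454.7 142.3] [148.7 156.7] 12.7
tray 2442 [ 530.3 -340.3] [259.1 278.8] 0.1
traywalls 288 [ 533.1 -377.5] [231.1 228.1] 20.4
board 229 [ 532.4 -406.7] [ 78.1 271.3] 79.9
table 0.1389353202878283
handle mean [431.20201234 243.04686112 198.35987995]
board mean [ 497.51572633 -398.2178815    69.3838154 ]
side
tubwalls 1562 [446.4 156.5] [163.2 167.1] 9.5
tub all 2162 [446.4 156.5] [163.2 167.1] 9.5
handle 190 [425.7 250.9] [71.8 30.7] 21.6
tubfloor 92 [407.  181.7] [213.3 106.8] 54.5
tray 1033 [ 521.8 -362.2] [237.2 276.1] 17.9
traywalls 206 [ 528.7 -379.5] [233.7 234.9] 20.0
board 190 [ 531.8 -406.1] [ 82.4 268.9] 81.2
table -1.7228950333984017
handle mean [424.23113481 254.3379323  201.27399945]
board mean [ 527.35836908 -399.87302003   64.47268123]
shelf 671.1709219301895 [ 564.2326978   583.7177375   971.81077079 1019.74470819]
```

View pics/crop1.png

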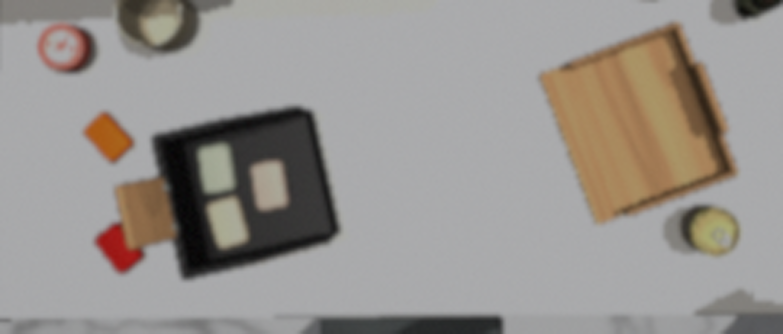

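The crop shows green, cream and pink bars in the tub, with the red and orange blocks outside it, so those two stay put. The tin spoiled the tray fit, so I refit with it masked out.

Run:
```python
from fit import *
for n in("top","side"):
    W=np.load(n+"0.npz")["W"]; print(n)
    ty=((400,690),(-480,-200))
    def T(zr):
        P=sel(W,*ty,zr); P=P[np.hypot(P[:,0]-396,P[:,1]+398)>55]; return P[np.hypot(P[:,0]-694,P[:,1]+336)>45]
    for zr,k in (((3.5,60),"tray"),((30,46),"walls"),((52,85),"board"),((71,85),"boardtop")):
        P=T(zr); rect(P,k); print(P.mean(0))
    tb=((330,560),(60,330)); P=sel(W,*tb,(178,205));rect(P,"h")
    P=sel(W,*tb,(180,235)); print(P.mean(0))
    import scipy.ndimage as nd
```

```text
top
tray 2445 [ 545.2 -340.2] [287.2 278.8] 0.1
[ 534.65911386 -325.91515716   11.47977143]
walls 275 [ 549.4 -371.5] [209.5 228.1] 20.4
[ 549.92229983 -354.16874648   39.76681327]
board 146 [ 604.5 -415.3] [ 62.3 178.9] 69.5
[ 578.11619073 -405.27636048   70.87272763]
boardtop 93 [ 606.1 -412. ] [ 57.7 177.9] 73.4
[ 572.80955495 -403.01219235   76.17351613]
h 215 [459.7 225.7] [ 60.9 132.2] 78.9
[430.85255674 243.80291835 199.27827503]
side
tray 1047 [ 541.7 -358.3] [203.1 283.5] 22.5
[ 547.30442386 -352.84950151   19.14899559]
walls 206 [ 549.9 -373.1] [205.8 235. ] 20.7
[ 560.6507963  -376.15552628   37.50159643]
board 170 [ 603.2 -411.8] [ 62.3 182.1] 68.2
[ 592.2037372  -410.46112829   65.79162158]
boardtop 53 [ 599.3 -414.4] [ 54.6 176.8] 68.2
[ 604.16469387 -416.7876044    75.53039749]
h 93 [425.1 250.6] [70.5 30.6] 21.6
[424.35005688 254.84142799 201.87599931]
```

Run:
```python
from fit import *
W=np.load("top0.npz")["W"]
P=sel(W,(400,690),(-480,-200),(2.8,85))
P=P[(np.hypot(P[:,0]-396,P[:,1]+398)>45)&(np.hypot(P[:,0]-694,P[:,1]+336)>60)]
P=P[np.linalg.norm(P[:,:2]-[535,-330],axis=1)<150]
m=(P[:,2]>2.8)&(P[:,2]<8); 
# outline of tray: all points, minimal rect after removing sparse outliers
t=cKDTree(P[:,:2]); P=P[[len(k)>8 for k in t.query_ball_point(P[:,:2],10)]]
rect(P,"tray")
B=P[P[:,2]>52]; rect(B,"board"); print(B.mean(0)); rect(P[P[:,2]>73],"btop"); print(P[P[:,2]>73].mean(0))
F=P[P[:,2]<9]; rect(F,"floor")
```

```text
tray 2432 [ 535.7 -311.6] [233.9 184. ] 19.5
board 116 [ 555.1 -396. ] [92.  10.6] 19.6
[ 554.8902736  -394.73520018   71.49243222]
btop 71 [ 555.2 -395.9] [89.5 10.6] 19.6
[ 555.10451071 -395.95023602   76.57468882]
floor 1752 [ 534.5 -308.5] [234.7 177.2] 19.9
```

Request:
send_rows(
  rows=[
    {"claw": 1,"dx": 30,"dz": 0},
    {"claw": 1,"dx": 30},
    {"claw": 1,"dx": 30},
    {"claw": 1,"dx": 30},
  ],
)

```text
validation failed for argument at $.ro...
```

Request:
send_rows(
  rows=[
    {"claw": 0.7,"dx": 35.6,"dy": -5.3,"dz": 0,"ax": 0,"ay": 0,"az": 0},
    {"claw": 0.7,"dx": 35.6,"dy": -5.3,"dz": 0,"ax": 0,"ay": 0,"az": 0},
    {"claw": 0.7,"dx": 35.6,"dy": -5.3,"dz": 0,"ax": 0,"ay": 0,"az": 0},
    {"claw": 0.7,"dx": 35.6,"dy": -5.3,"dz": 0,"ax": 0,"ay": 0,"az": 0},
    {"claw": 0.7,"dx": 35.6,"dy": -5.3,"dz": 0,"ax": 0,"ay": 0,"az": 0},
    {"claw": 0.7,"dx": 35.6,"dy": -5.3,"dz": 10,"ax": 0,"ay": 0,"az": 0},
    {"claw": 0.7,"dx": 35.6,"dy": -5.3,"dz": 25,"ax": 0,"ay": 0,"az": 0},
    {"claw": 0.7,"dx": 35.6,"dy": -5.3,"dz": 25,"ax": 0,"ay": 0,"az": 0},
    {"claw": 0.7,"dx": 35.6,"dy": -5.3,"dz": 20,"ax": 0,"ay": 0,"az": 0},
    {"claw": 0.7,"dx": 0,"dy": 0,"dz": 20,"ax": 0,"ay": 0,"az": 6.9},
  ],
)

```text
clock: 2.23
tcp_pos: [560.3, -389.7, 140.0]
ee_rot: [-3.139, -0.007, 0.353]
force: [1.7, 1.3, -0.5]
opening: 61.8
gripper_force: 0.0
```

```bash
cat > to.py <<'E'
# remaining move to a target pose, in the tool's axes
import sys; from h import *
def delta(p,Rt,s=None):
    s=s or r.sense(); Rc=R.from_euler('xyz',s["ee_rot"])
    print("tcp",np.round(s["tcp_pos"],1),"shift",np.round(Rc.inv().apply(np.array(p)-s["tcp_pos"]),1),"turn",np.round((Rc.inv()*Rt).as_rotvec(degrees=True),2),"F",np.round(s["force"],1),"open",round(s["opening"],1),"gf",round(s["gripper_force"],1),"t",round(s["clock"],2))
if __name__=="__main__":
    a=list(map(float,sys.argv[1:7])); delta(a[:3],R.from_euler('xyz',a[3:],degrees=True))
E
python3 to.py 555.2 -395.9 41 180 0 19.6
```

```text
tcp [ 560.3 -389.7  140. ] shift [-7.5  4.4 98.9] turn [-0.17 -0.37  0.6 ] F [ 1.7  1.3 -0.5] open 61.8 gf 0.0 t 2.23
```

Request:
send_rows(
  rows=[
    {"claw": 0.7,"dx": 0,"dy": 0,"dz": 20,"ax": 0,"ay": 0,"az": 0},
    {"claw": 0.7,"dx": 0,"dy": 0,"dz": 10,"ax": 0,"ay": 0,"az": 0},
    {"claw": 0.7,"dx": 0,"dy": 0,"dz": 0,"ax": 0,"ay": 0,"az": 0},
  ],
)

```text
clock: 2.48
tcp_pos: [551.0, -397.1, 108.5]
ee_rot: [-3.138, 0.003, 0.343]
force: [-0.4, -0.5, -0.4]
opening: 61.5
gripper_force: 0.0
```

```bash
python3 to.py 555.2 -395.9 41 180 0 19.6
```

```text
tcp [ 551.  -397.1  108.5] shift [ 4.6  0.5 67.5] turn [-0.2   0.19  0.05] F [-0.4 -0.5 -0.4] open 61.5 gf 0.0 t 2.48
```

Request:
send_rows(
  rows=[
    {"claw": 0.7,"dx": 4,"dy": 0.5,"dz": 17,"ax": 0,"ay": 0,"az": 0},
    {"claw": 0.7,"dx": 0,"dy": 0,"dz": 20,"ax": 0,"ay": 0,"az": 0},
    {"claw": 0.7,"dx": 0,"dy": 0,"dz": 18,"ax": 0,"ay": 0,"az": 0},
    {"claw": 0.7,"dx": 0,"dy": 0,"dz": 11,"ax": 0,"ay": 0,"az": 0},
    {"claw": 0,"dx": 0,"dy": 0,"dz": 0,"ax": 0,"ay": 0,"az": 0},
    {"claw": 0,"dx": 0,"dy": 0,"dz": 0,"ax": 0,"ay": 0,"az": 0},
    {"claw": 0,"dx": 0,"dy": 0,"dz": 0,"ax": 0,"ay": 0,"az": 0},
    {"claw": 0,"dx": 0,"dy": 0,"dz": 0,"ax": 0,"ay": 0,"az": 0},
  ],
)

```text
clock: 3.15
tcp_pos: [557.5, -397.9, 46.8]
ee_rot: [3.14, -0.001, 0.342]
force: [0.4, -0.2, 0.3]
opening: 37.3
gripper_force: 0.0
```

```bash
python3 to.py 555.2 -395.9 41 180 0 19.6
```

```text
tcp [ 557.5 -397.9   46.8] shift [-1.5 -2.6  5.8] turn [ 0.12 -0.09  0.01] F [ 0.4 -0.2  0.3] open 37.3 gf 0.0 t 3.15
```

Request:
send_rows(
  rows=[
    {"claw": 0,"dx": -1,"dy": -2.5,"dz": 5,"ax": 0,"ay": 0,"az": 0},
    {"claw": 0,"dx": 0,"dy": 0,"dz": 0,"ax": 0,"ay": 0,"az": 0},
    {"claw": 0,"dx": 0,"dy": 0,"dz": 0,"ax": 0,"ay": 0,"az": 0},
    {"claw": 0,"dx": 0,"dy": 0,"dz": 0,"ax": 0,"ay": 0,"az": 0},
    {"claw": 0,"dx": 0,"dy": 0,"dz": 0,"ax": 0,"ay": 0,"az": 0},
    {"claw": 0,"dx": 0,"dy": 0,"dz": 0,"ax": 0,"ay": 0,"az": 0},
  ],
)

```text
clock: 3.65
tcp_pos: [554.9, -395.6, 40.3]
ee_rot: [3.141, 0.0, 0.342]
force: [0.7, -2.4, -0.7]
opening: 10.1
gripper_force: 30.0
```

```bash
python3 to.py 555.2 -395.9 41 180 0 19.6
```

```text
tcp [ 554.9 -395.6   40.3] shift [ 0.2  0.4 -0.7] turn [0.05 0.   0.02] F [ 0.7 -2.4 -0.7] open 10.1 gf 30.0 t 3.65
```

```bash
cat > tubfit.py <<'E'
from fit import *
from scipy.optimize import minimize
def g(a,b,c,d,n=60): return [k.ravel() for k in np.meshgrid(np.linspace(a,b,n),np.linspace(c,d,n))]
def model():
    S=[]; top=lambda x:166-(x+80)/160*68
    for y in(-80,80,-72,72):
        x,t=g(-80,80,0,1); z0=60 if abs(y)==72 else 0; S.append(np.c_[x,x*0+y,z0+t*(top(x)-z0)])
    for y in(-76,76):
        x,t=g(-80,80,-4,4); S.append(np.c_[x,y+t,top(x)])
    for x0,z0 in((-80,0),(-72,60)):
        y,z=g(-80,80,z0,166); S.append(np.c_[y*0+x0,y,z])
    x,y=g(-80,-72,-80,80); S.append(np.c_[x,y,y*0+166])
    x,y=g(-72,80,-72,72); S.append(np.c_[x,y,y*0+60])
    y,z=g(-80,80,0,60); S.append(np.c_[y*0+80,y,z])
    d=np.array([-np.sin(.698),0,np.cos(.698)]); nrm=np.array([np.cos(.698),0,np.sin(.698)]); h=np.array([-101.7,0,192.6])
    t,y=g(-35,24,-35,35)
    for s in(-6,6): S.append(h+t[:,None]*d+y[:,None]*[0,1,0]+s*nrm)
    return np.vstack(S)
M=cKDTree(model())
def fit(Ws,p0=(450,150,-78),box=((320,570),(40,340))):
    for W in Ws:
        P=sel(W,*box,(12,240))
        def tr(p):
            c,s=np.cos(np.radians(p[2])),np.sin(np.radians(p[2])); q=P[:,:2]-p[:2]
            return np.c_[q@[c,s],q@[-s,c],P[:,2]]
        cost=lambda p:np.minimum(M.query(tr(p),distance_upper_bound=12)[0],12).mean()
        o=min((minimize(cost,np.add(p0,k),method="Nelder-Mead",options=dict(initial_simplex=np.add(p0,k)+np.array([[0,0,0],[8,0,0],[0,8,0],[0,0,4]]))) for k in((0,0,0),(-5,6,3))),key=lambda o:o.fun)
        print("tub",np.round(o.x,1),round(o.fun,2),len(P))
if __name__=="__main__": fit([np.load(n+"0.npz")["W"] for n in("top","side")])
E
python3 tubfit.py
```

```text
tub [451.7 146.  -77.5] 5.47 3471
tub [452.  144.1 -77.4] 3.19 3399
```

Request:
send_rows(
  rows=[
    {"claw": 0,"dx": 0,"dy": 0,"dz": 0,"ax": 0,"ay": 0,"az": 2},
    {"claw": 0,"dx": 0,"dy": -5,"dz": 0,"ax": 0,"ay": 0,"az": 3},
    {"claw": 0,"dx": 1,"dy": -12,"dz": 0,"ax": 0,"ay": 0,"az": 2.1},
    {"claw": 0,"dx": 1,"dy": -18,"dz": 0,"ax": 0,"ay": 0,"az": 0},
    {"claw": 0,"dx": 1,"dy": -20,"dz": 0,"ax": 0,"ay": 0,"az": 0},
    {"claw": 0,"dx": 1,"dy": -20,"dz": 0,"ax": 0,"ay": 0,"az": 0},
    {"claw": 0,"dx": 1,"dy": -20,"dz": 0,"ax": 0,"ay": 0,"az": 0},
    {"claw": 0,"dx": 1,"dy": -20,"dz": 0,"ax": 0,"ay": 0,"az": 0},
    {"claw": 0,"dx": 1,"dy": -20,"dz": 0,"ax": 0,"ay": 0,"az": 0},
    {"claw": 0,"dx": 1,"dy": -20,"dz": 0,"ax": 0,"ay": 0,"az": 0},
  ],
)

```text
clock: 4.48
tcp_pos: [528.0, -241.9, 40.3]
ee_rot: [3.141, -0.0, 0.218]
force: [2.0, -1.6, -2.8]
opening: 9.6
gripper_force: 30.0
```

```bash
python3 to.py 509.1 -112.8 40.3 180 0 12.5
```

```text
tcp [ 528.  -241.9   40.3] shift [ 9.500e+00 -1.301e+02 -1.000e-01] turn [ 0.04 -0.01 -0.02] F [ 2.  -1.6 -2.8] open 9.6 gf 30.0 t 4.48
```

Request:
send_rows(
  rows=[
    {"claw": 0,"dx": 1,"dy": -20,"dz": 0,"ax": 0,"ay": 0,"az": 0},
    {"claw": 0,"dx": 2,"dy": -20,"dz": 0,"ax": 0,"ay": 0,"az": 0},
    {"claw": 0,"dx": 2,"dy": -20,"dz": 0,"ax": 0,"ay": 0,"az": 0},
    {"claw": 0,"dx": 2,"dy": -16,"dz": 0,"ax": 0,"ay": 0,"az": 0},
    {"claw": 0,"dx": 1,"dy": -10,"dz": 0,"ax": 0,"ay": 0,"az": 0},
    {"claw": 0,"dx": 1,"dy": -5,"dz": 0,"ax": 0,"ay": 0,"az": 0},
    {"claw": 0,"dx": 0,"dy": 0,"dz": 0,"ax": 0,"ay": 0,"az": 0},
    {"claw": 0,"dx": 0,"dy": 0,"dz": 0,"ax": 0,"ay": 0,"az": 0},
  ],
)

```text
clock: 5.15
tcp_pos: [517.2, -150.2, 40.2]
ee_rot: [-3.14, 0.0, 0.219]
force: [-0.9, 5.0, 2.1]
opening: 9.7
gripper_force: 30.0
```

```bash
python3 to.py 509.1 -112.8 40.3 180 0 12.5
python3 - <<'E'
from tubfit import *
for n in("top","side"):
    f=r.grab_frame(n); W=cloud(f); save(f,n+"1"); fit([W])
    P=sel(W,(350,650),(-180,75),(2.8,48)); t=cKDTree(P[:,:2]); P=P[[len(k)>8 for k in t.query_ball_point(P[:,:2],10)]]
    c,s=np.cos(np.radians(-77.5)),np.sin(np.radians(-77.5)); q=P[:,:2]-[469.3,66.9]; u,v=q@[c,s],q@[-s,c]
    k=(u>3)&(abs(v)<120)
    print("tray u",np.percentile(u[k],[0,.5,2,50]),"v",np.percentile(v[k],[.5,99.5])); rect(P[k],"tray")
E
```

```text
tcp [ 517.2 -150.2   40.2] shift [  0.2 -38.2  -0. ] turn [-0.1   0.02  0.06] F [-0.9  5.   2.1] open 9.7 gf 30.0 t 5.15
tub [451.6 146.1 -77.6] 5.47 3462
tray u [  3.73342246   7.83532029  47.49189691 103.6810631 ] v [-101.93737465   98.13610735]
tray 1428 [532.5 -32.2] [185.4 303.7] 68.5
tub [452.  144.1 -77.3] 3.18 3388
tray u [ 48.21825052  52.12663024  66.44691851 206.11553858] v [-102.47504804   96.04736357]
tray 969 [496.1 -69.1] [199.6 180. ] 12.3
```

View pics/top1.png

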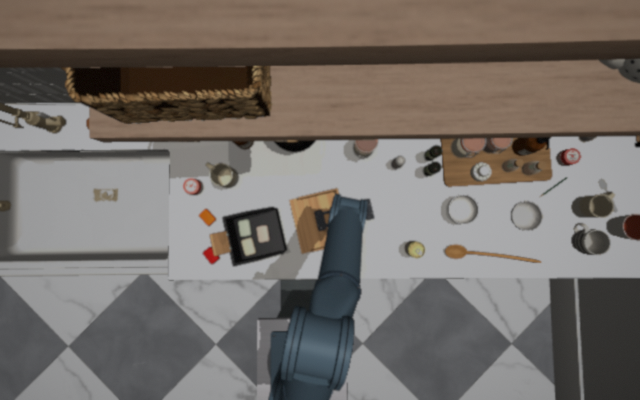

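The picture shows the tray at (318,220), square to the tub at (255,235), with a gap of about 48 mm. That agrees with the arm's pose, so I close up to about 10 mm.

Request:
send_rows(
  rows=[
    {"claw": 0,"dx": 0,"dy": -8,"dz": 0,"ax": 0,"ay": 0,"az": 0},
    {"claw": 0,"dx": 0,"dy": -12,"dz": 0,"ax": 0,"ay": 0,"az": 0},
    {"claw": 0,"dx": 0,"dy": -10,"dz": 0,"ax": 0,"ay": 0,"az": 0},
    {"claw": 0,"dx": 0,"dy": -6,"dz": 0,"ax": 0,"ay": 0,"az": 0},
    {"claw": 0,"dx": 0,"dy": -2,"dz": 0,"ax": 0,"ay": 0,"az": 0},
    {"claw": 0,"dx": 0,"dy": 0,"dz": 0,"ax": 0,"ay": 0,"az": 0},
    {"claw": 0,"dx": 0,"dy": 0,"dz": 0,"ax": 0,"ay": 0,"az": 0},
    {"claw": 0,"dx": 0,"dy": 0,"dz": 0,"ax": 0,"ay": 0,"az": 0},
  ],
)

```text
clock: 5.92
tcp_pos: [508.8, -112.9, 40.2]
ee_rot: [-3.14, 0.0, 0.22]
force: [-1.1, 4.6, 4.8]
opening: 10.2
gripper_force: 30.0
```

```bash
python3 to.py 509.1 -112.8 40.3 180 0 12.5
python3 - <<'E'
from tubfit import *
for n in("top","side"):
    f=r.grab_frame(n); W=cloud(f); save(f,n+"2"); fit([W])
    P=sel(W,(350,650),(-180,75),(2.8,48)); t=cKDTree(P[:,:2]); P=P[[len(k)>8 for k in t.query_ball_point(P[:,:2],10)]]
    c,s=np.cos(np.radians(-77.5)),np.sin(np.radians(-77.5)); q=P[:,:2]-[469.3,66.9]; u,v=q@[c,s],q@[-s,c]
    k=(u>3)&(abs(v)<120); print("tray u",np.percentile(u[k],[0,.5,2,50]),"v",np.percentile(v[k],[.5,99.5]))
E
```

```text
tcp [ 508.8 -112.9   40.2] shift [ 0.3  0.  -0.1] turn [-0.1   0.02  0.08] F [-1.1  4.6  4.8] open 10.2 gf 30.0 t 5.92
tub [451.5 146.  -77.4] 5.46 3454
tray u [ 3.06946858  6.26567724 10.19719274 60.2290676 ] v [-100.97337918  101.97170624]
tub [452.  144.1 -77.3] 3.15 3385
tray u [  9.68658665  15.51033682  39.43546246 175.85326076] v [-102.52650216   95.58199871]
```

Request:
send_rows(
  rows=[
    {"claw": 0.6,"dx": 0,"dy": 0,"dz": 0,"ax": 0,"ay": 0,"az": 0},
    {"claw": 0.6,"dx": 0,"dy": 0,"dz": 0,"ax": 0,"ay": 0,"az": 0},
    {"claw": 0.6,"dx": 0,"dy": 0,"dz": 0,"ax": 0,"ay": 0,"az": 0},
    {"claw": 0.6,"dx": 0,"dy": 0,"dz": -20,"ax": 0,"ay": 0,"az": 0},
    {"claw": 0.6,"dx": 0,"dy": 0,"dz": -35,"ax": 0,"ay": 0,"az": 0},
    {"claw": 0.6,"dx": 0,"dy": 0,"dz": -40,"ax": 0,"ay": 0,"az": 0},
    {"claw": 0.6,"dx": 0,"dy": 0,"dz": -40,"ax": 0,"ay": 0,"az": 0},
    {"claw": 0.6,"dx": 0,"dy": 0,"dz": -40,"ax": 0,"ay": 0,"az": 0},
    {"claw": 0.6,"dx": 0,"dy": -20,"dz": -40,"ax": 0,"ay": 0,"az": 0},
    {"claw": 0.6,"dx": 0,"dy": -35,"dz": -40,"ax": 0,"ay": 0,"az": 0},
  ],
)

```text
clock: 6.85
tcp_pos: [499.5, -72.1, 286.8]
ee_rot: [3.139, -0.003, 0.213]
force: [1.6, 1.4, -0.2]
opening: 53.0
gripper_force: 0.0
```

```bash
python3 to.py 416 308 320 180 0 12.5;python3 -c "
from h import *
print(np.round(r.sense()['joints'],2))"
```

```text
tcp [499.5 -72.1 286.8] shift [  -1.4 -389.1  -34.2] turn [ 0.14 -0.15 -0.32] F [ 1.6  1.4 -0.2] open 53.0 gf 0.0 t 6.85
[ 0.03  0.23  0.02  1.87 -0.    1.04 -1.3 ]
```

Request:
send_rows(
  rows=[
    {"claw": 0.6,"dx": 0,"dy": -38,"dz": -15,"ax": 0,"ay": 0,"az": 0},
    {"claw": 0.6,"dx": 0,"dy": -38,"dz": 0,"ax": 0,"ay": 0,"az": 0},
    {"claw": 0.6,"dx": 0,"dy": -38,"dz": 0,"ax": 0,"ay": 0,"az": 0},
    {"claw": 0.6,"dx": 0,"dy": -38,"dz": 0,"ax": 0,"ay": 0,"az": 0},
    {"claw": 0.6,"dx": 0,"dy": -38,"dz": 0,"ax": 0,"ay": 0,"az": 0},
    {"claw": 0.6,"dx": 0,"dy": -38,"dz": 0,"ax": 0,"ay": 0,"az": 0},
    {"claw": 0.6,"dx": 0,"dy": -38,"dz": 0,"ax": 0,"ay": 0,"az": 0},
    {"claw": 0.6,"dx": 0,"dy": -38,"dz": 0,"ax": 0,"ay": 0,"az": 0},
    {"claw": 0.6,"dx": 0,"dy": -30,"dz": 0,"ax": 0,"ay": 0,"az": 0},
    {"claw": 0.6,"dx": 0,"dy": 0,"dz": 0,"ax": 0,"ay": 0,"az": 0},
  ],
)

```text
clock: 7.68
tcp_pos: [424.3, 263.0, 298.9]
ee_rot: [-3.138, -0.0, 0.227]
force: [-0.0, -0.1, 0.1]
opening: 52.9
gripper_force: 0.0
```

```bash
python3 to.py 416 308 320 180 0 12.5;python3 -c "
from h import *
print(np.round(r.sense()['joints'],2))"
```

```text
tcp [424.3 263.  298.9] shift [  2.  -45.8 -21. ] turn [-0.19 -0.01  0.49] F [-0.  -0.1  0.1] open 52.9 gf 0.0 t 7.68
[-0.45  0.22 -0.23  1.85  0.05  1.07 -2.04]
```

Request:
send_rows(
  rows=[
    {"claw": 0.6,"dx": 0,"dy": -30,"dz": -10,"ax": 0,"ay": 0,"az": 0},
    {"claw": 0.6,"dx": 2,"dy": -15,"dz": -10,"ax": -4,"ay": 0,"az": 0},
    {"claw": 0.6,"dx": 0,"dy": 0,"dz": 0,"ax": -6,"ay": 0,"az": 0},
    {"claw": 0.6,"dx": 0,"dy": 0,"dz": 0,"ax": -6,"ay": 0,"az": 0},
    {"claw": 0.6,"dx": 0,"dy": 0,"dz": 0,"ax": -6,"ay": 0,"az": 0},
    {"claw": 0.6,"dx": 0,"dy": 0,"dz": 0,"ax": -6,"ay": 0,"az": 0},
    {"claw": 0.6,"dx": 0,"dy": 0,"dz": 0,"ax": -6,"ay": 0,"az": 0},
    {"claw": 0.6,"dx": 0,"dy": 0,"dz": 0,"ax": -6,"ay": 0,"az": 0},
    {"claw": 0.6,"dx": 0,"dy": 0,"dz": 0,"ax": 0,"ay": 0,"az": 0},
    {"claw": 0.6,"dx": 0,"dy": 0,"dz": 0,"ax": 0,"ay": 0,"az": 0},
  ],
)

```text
clock: 8.52
tcp_pos: [418.6, 301.3, 317.5]
ee_rot: [2.444, 0.002, 0.219]
force: [0.2, -1.2, -0.1]
opening: 52.9
gripper_force: 0.0
```

```bash
python3 to.py 416 308 270 140 0 12.5;python3 -c "
from h import *
print(np.round(r.sense()['joints'],2))"
```

```text
tcp [418.6 301.3 317.5] shift [ -1.  -36.   31.9] turn [-0.05  0.05  0.14] F [ 0.2 -1.2 -0.1] open 52.9 gf 0.0 t 8.52
[-0.87  0.51 -0.19  1.58  0.53  1.63 -2.55]
```

Request:
send_rows(
  rows=[
    {"claw": 0.6,"dx": -1,"dy": -12,"dz": 5,"ax": 0,"ay": 0,"az": 0},
    {"claw": 0.6,"dx": 0,"dy": -14,"dz": 7,"ax": 0,"ay": 0,"az": 0},
    {"claw": 0.6,"dx": 0,"dy": -10,"dz": 10,"ax": 0,"ay": 0,"az": 0},
    {"claw": 0.6,"dx": 0,"dy": 0,"dz": 10,"ax": 0,"ay": 0,"az": 0},
    {"claw": 0.6,"dx": 0,"dy": 0,"dz": 0,"ax": 0,"ay": 0,"az": 0},
    {"claw": 0.6,"dx": 0,"dy": 0,"dz": 0,"ax": 0,"ay": 0,"az": 0},
  ],
)

```text
clock: 9.02
tcp_pos: [416.6, 306.5, 270.9]
ee_rot: [2.442, 0.001, 0.217]
force: [1.2, -1.2, 0.2]
opening: 53.1
gripper_force: 0.0
```

```bash
python3 to.py 432.6 232.9 178 140 0 12.5
python3 - <<'E'
from tubfit import *
f=r.grab_frame("side"); save(f,"side3"); print([(np.round(d["point"]),d["confidence"]) for d in r.recognise(f,"tub_handle")])
E
```

```text
tcp [416.6 306.5 270.9] shift [ -0.2  -2.2 119.5] turn [ 0.07  0.07 -0.02] F [ 1.2 -1.2  0.2] open 53.1 gf 0.0 t 9.02
[(array([406., 216.,  86.]), 0.65), (array([650., 286.,  67.]), 0.2)]
```

View pics/side3.png

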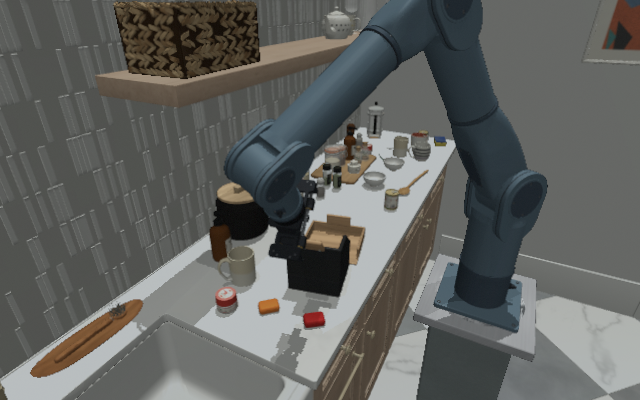

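The side picture shows the gripper at (292,230), lined up over the handle, with the tray at (340,240) against the tub. I go in along the tab.

Request:
send_rows(
  rows=[
    {"claw": 0.6,"dx": 0,"dy": -2,"dz": 15,"ax": 0,"ay": 0,"az": 0},
    {"claw": 0.6,"dx": 0,"dy": 0,"dz": 20,"ax": 0,"ay": 0,"az": 0},
    {"claw": 0.6,"dx": 0,"dy": 0,"dz": 20,"ax": 0,"ay": 0,"az": 0},
    {"claw": 0.6,"dx": 0,"dy": 0,"dz": 20,"ax": 0,"ay": 0,"az": 0},
    {"claw": 0.6,"dx": 0,"dy": 0,"dz": 18,"ax": 0,"ay": 0,"az": 0},
    {"claw": 0.6,"dx": 0,"dy": 0,"dz": 15,"ax": 0,"ay": 0,"az": 0},
    {"claw": 0.6,"dx": 0,"dy": 0,"dz": 8,"ax": 0,"ay": 0,"az": 0},
    {"claw": 0.6,"dx": 0,"dy": 0,"dz": 3,"ax": 0,"ay": 0,"az": 0},
    {"claw": 0.6,"dx": 0,"dy": 0,"dz": 0,"ax": 0,"ay": 0,"az": 0},
    {"claw": 0.6,"dx": 0,"dy": 0,"dz": 0,"ax": 0,"ay": 0,"az": 0},
  ],
)

```text
clock: 9.95
tcp_pos: [432.8, 235.6, 179.3]
ee_rot: [2.445, -0.001, 0.219]
force: [-0.2, 0.5, 0.2]
opening: 52.8
gripper_force: 0.0
```

```bash
python3 to.py 432.6 232.9 178 140 0 12.5
```

```text
tcp [432.8 235.6 179.3] shift [-0.7  1.1  2.6] turn [-0.07 -0.07  0.  ] F [-0.2  0.5  0.2] open 52.8 gf 0.0 t 9.95
```

Request:
send_rows(
  rows=[
    {"claw": 0,"dx": 0,"dy": 0,"dz": 0,"ax": 0,"ay": 0,"az": 0},
    {"claw": 0,"dx": 0,"dy": 0,"dz": 0,"ax": 0,"ay": 0,"az": 0},
    {"claw": 0,"dx": 0,"dy": 0,"dz": 0,"ax": 0,"ay": 0,"az": 0},
    {"claw": 0,"dx": 0,"dy": 0,"dz": 0,"ax": 0,"ay": 0,"az": 0},
    {"claw": 0,"dx": 0,"dy": 0,"dz": 0,"ax": 0,"ay": 0,"az": 0},
    {"claw": 0,"dx": 0,"dy": 0,"dz": 0,"ax": 0,"ay": 0,"az": 0},
    {"claw": 0,"dx": 0,"dy": 0,"dz": 0,"ax": 0,"ay": 0,"az": 0},
    {"claw": 0,"dx": 0,"dy": 0,"dz": 0,"ax": 0,"ay": 0,"az": 0},
  ],
)

```text
clock: 10.62
tcp_pos: [433.0, 232.8, 180.2]
ee_rot: [2.439, -0.0, 0.217]
force: [0.1, -3.1, 8.6]
opening: 11.5
gripper_force: 30.0
```

```bash
python3 to.py 432.6 232.9 178 140 0 12.5
python3 - <<'E'
from tubfit import *
f=r.grab_frame("top"); fit([cloud(f)]); print(np.round(r.sense()["joints"],2))
E
```

```text
tcp [433.  232.8 180.2] shift [-0.4 -1.6  1.6] turn [ 0.26  0.04 -0.07] F [ 0.1 -3.1  8.6] open 11.5 gf 30.0 t 10.62
tub [451.7 146.1 -77.4] 5.87 3251
[-0.8   0.61 -0.16  1.8   0.61  1.33 -2.65]
```

Request:
send_rows(
  rows=[
    {"claw": 0,"dx": 0,"dy": 4.3,"dz": -0.2,"ax": 1,"ay": 0,"az": 0},
    {"claw": 0,"dx": 0,"dy": 8.6,"dz": -0.35,"ax": 2,"ay": 0,"az": 0},
    {"claw": 0,"dx": 0,"dy": 8.6,"dz": -0.35,"ax": 2,"ay": 0,"az": 0},
    {"claw": 0,"dx": 0,"dy": 8.6,"dz": -0.35,"ax": 2,"ay": 0,"az": 0},
    {"claw": 0,"dx": 0,"dy": 8.6,"dz": -0.35,"ax": 2,"ay": 0,"az": 0},
    {"claw": 0,"dx": 0,"dy": 4.3,"dz": -0.2,"ax": 1,"ay": 0,"az": 0},
    {"claw": 0,"dx": 0,"dy": 0,"dz": 0,"ax": 0,"ay": 0,"az": 0},
  ],
)

```text
clock: 11.25
tcp_pos: [440.1, 201.1, 206.2]
ee_rot: [2.62, -0.001, 0.217]
force: [-1.7, 3.9, -2.0]
opening: 11.5
gripper_force: 30.0
```

```bash
cat > piv.py <<'E'
from h import *
s=r.sense(); Rc=R.from_euler('xyz',s["ee_rot"]); P=s["tcp_pos"]+Rc.apply([0,14.2,247.2]); z=Rc.apply([0,0,1])
ex=np.array([.2164,-.9763,0]); q=P-[469.3,66.9,0]
print("pivot u,z",round(q@ex,1),round(P[2],1),"rock",round(40-np.degrees(np.arctan2(z@ex,-z[2])),1),"F",np.round(s["force"],1),"open",round(s["opening"],1),"t",s["clock"],np.round(s["joints"],2))
E
python3 piv.py
```

```text
pivot u,z -1.9 -1.1 rock 10.1 F [-1.7  3.9 -2. ] open 11.5 t 11.25 [-0.66  0.46 -0.19  1.88  0.54  1.19 -2.5 ]
```

Tracking well. I carry on to about 28°.

Request:
send_rows(
  rows=[
    {"claw": 0,"dx": 0,"dy": 8.6,"dz": -0.35,"ax": 2,"ay": 0,"az": 0},
    {"claw": 0,"dx": 0,"dy": 8.6,"dz": -0.35,"ax": 2,"ay": 0,"az": 0},
    {"claw": 0,"dx": 0,"dy": 8.6,"dz": -0.35,"ax": 2,"ay": 0,"az": 0},
    {"claw": 0,"dx": 0,"dy": 8.6,"dz": -0.35,"ax": 2,"ay": 0,"az": 0},
    {"claw": 0,"dx": 0,"dy": 8.6,"dz": -0.35,"ax": 2,"ay": 0,"az": 0},
    {"claw": 0,"dx": 0,"dy": 8.6,"dz": -0.35,"ax": 2,"ay": 0,"az": 0},
    {"claw": 0,"dx": 0,"dy": 8.6,"dz": -0.35,"ax": 2,"ay": 0,"az": 0},
    {"claw": 0,"dx": 0,"dy": 8.6,"dz": -0.35,"ax": 2,"ay": 0,"az": 0},
    {"claw": 0,"dx": 0,"dy": 0,"dz": 0,"ax": 0,"ay": 0,"az": 0},
    {"claw": 0,"dx": 0,"dy": 0,"dz": 0,"ax": 0,"ay": 0,"az": 0},
  ],
)

```text
clock: 12.08
tcp_pos: [453.7, 142.0, 235.8]
ee_rot: [2.898, -0.001, 0.218]
force: [-3.8, 3.5, 8.9]
opening: 11.8
gripper_force: 30.1
```

```bash
python3 piv.py
```

```text
pivot u,z -3.3 -0.7 rock 26.1 F [-3.8  3.5  8.9] open 11.8 t 12.0833 [-0.39  0.29 -0.2   1.96  0.34  1.01 -2.13]
```

Request:
send_rows(
  rows=[
    {"claw": 0,"dx": 0,"dy": 4.3,"dz": -0.2,"ax": 1,"ay": 0,"az": 0},
    {"claw": 0,"dx": 0,"dy": 4.3,"dz": -0.2,"ax": 1,"ay": 0,"az": 0},
    {"claw": 0,"dx": 0,"dy": 4.3,"dz": -0.2,"ax": 1,"ay": 0,"az": 0},
    {"claw": 0,"dx": 0,"dy": 4.3,"dz": -0.2,"ax": 1,"ay": 0,"az": 0},
    {"claw": 0,"dx": 0,"dy": 4.3,"dz": -0.2,"ax": 1,"ay": 0,"az": 0},
    {"claw": 0,"dx": 0,"dy": 4.3,"dz": -0.2,"ax": 1,"ay": 0,"az": 0},
    {"claw": 0,"dx": 0,"dy": 4.3,"dz": -0.2,"ax": 1,"ay": 0,"az": 0},
    {"claw": 0,"dx": 0,"dy": 4.3,"dz": -0.2,"ax": 1,"ay": 0,"az": 0},
    {"claw": 0,"dx": 0,"dy": 0,"dz": 0,"ax": 0,"ay": 0,"az": 0},
    {"claw": 0,"dx": 0,"dy": 0,"dz": 0,"ax": 0,"ay": 0,"az": 0},
  ],
)

```text
clock: 12.92
tcp_pos: [461.3, 109.5, 244.2]
ee_rot: [3.037, -0.002, 0.219]
force: [-4.8, 2.5, 15.8]
opening: 12.1
gripper_force: 30.1
```

```bash
python3 piv.py
python3 - <<'E'
from h import *
f=r.grab_frame("top"); save(f,"top4"); print([(np.round(d["point"]),round(d["confidence"],2)) for d in r.recognise(f,"soap_a")])
E
```

```text
pivot u,z -3.4 -0.2 rock 34.0 F [-4.8  2.5 15.8] open 12.1 t 12.9167 [-0.23  0.24 -0.2   1.97  0.18  0.96 -1.88]
[(array([517., 336.,  17.]), 0.59), (array([500., 108., 121.]), 0.52), (array([422.,  95., 123.]), 0.43)]
```

View pics/top4.png

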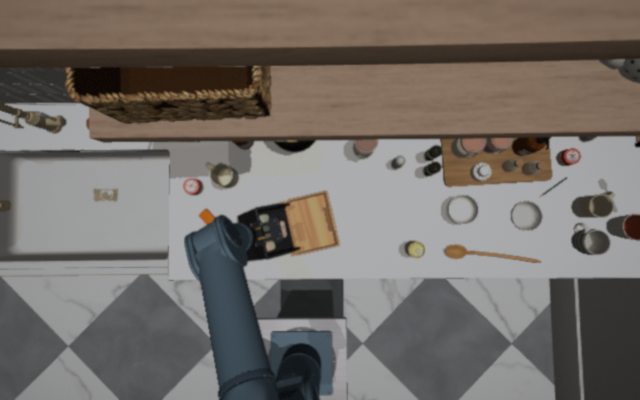

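At 34° of rock the bars are still in the tub (about (270,230)). I go on in slow steps, easing the downward press slightly.

Request:
send_rows(
  rows=[
    {"claw": 0,"dx": 0,"dy": 4.3,"dz": -0.6,"ax": 1,"ay": 0,"az": 0},
    {"claw": 0,"dx": 0,"dy": 4.3,"dz": -0.4,"ax": 1,"ay": 0,"az": 0},
    {"claw": 0,"dx": 0,"dy": 4.3,"dz": -0.4,"ax": 1,"ay": 0,"az": 0},
    {"claw": 0,"dx": 0,"dy": 4.3,"dz": -0.3,"ax": 1,"ay": 0,"az": 0},
    {"claw": 0,"dx": 0,"dy": 4.3,"dz": -0.3,"ax": 1,"ay": 0,"az": 0},
    {"claw": 0,"dx": 0,"dy": 4.3,"dz": -0.3,"ax": 1,"ay": 0,"az": 0},
    {"claw": 0,"dx": 0,"dy": 0,"dz": 0,"ax": 0,"ay": 0,"az": 0},
    {"claw": 0,"dx": 0,"dy": 0,"dz": 0,"ax": 0,"ay": 0,"az": 0},
    {"claw": 0,"dx": 0,"dy": 0,"dz": 0,"ax": 0,"ay": 0,"az": 0},
  ],
)

```text
clock: 13.77
tcp_pos: [466.9, 84.0, 247.6]
ee_rot: [3.141, -0.001, 0.219]
force: [-2.8, -0.0, 12.4]
opening: 12.0
gripper_force: 30.1
```

```bash
python3 piv.py
python3 - <<'E'
from h import *
f=r.grab_frame("top"); save(f,"top5"); print([(np.round(d["point"]),round(d["confidence"],2)) for d in r.recognise(f,"soap_a")])
E
```

```text
pivot u,z -2.8 0.4 rock 40.0 F [-2.8 -0.  12.4] open 12.0 t 13.7667 [-0.11  0.23 -0.19  1.97  0.05  0.94 -1.68]
[(array([452.,  -2.,  30.]), 0.7), (array([381., 319.,  22.]), 0.67), (array([ 535., -579.,   21.]), 0.53), (array([495., -33.,  30.]), 0.5), (array([510.,  12.,  29.]), 0.42)]
```

```bash
python3 -c "
import cv2
i=cv2.imread('pics/top5.png'); cv2.imwrite('pics/crop5.png',cv2.resize(i[180:270,220:360],None,fx=5,fy=5,interpolation=cv2.INTER_CUBIC))"
```

```text
(no output)
```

View pics/crop5.png

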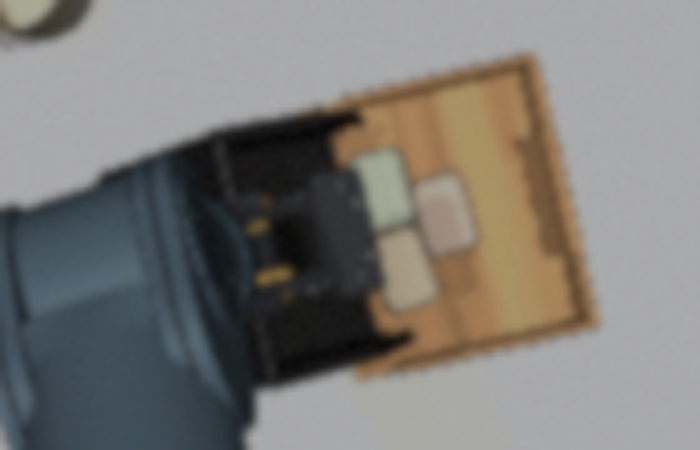

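The crop shows all three bars flat in the tray: green (380,190), pink (445,215), cream (408,270). Now I rock the tub back.

Request:
send_rows(
  rows=[
    {"claw": 0,"dx": 0,"dy": -4.3,"dz": 0.3,"ax": -1,"ay": 0,"az": 0},
    {"claw": 0,"dx": 0,"dy": -8.6,"dz": 0.65,"ax": -2,"ay": 0,"az": 0},
    {"claw": 0,"dx": 0,"dy": -8.6,"dz": 0.65,"ax": -2,"ay": 0,"az": 0},
    {"claw": 0,"dx": 0,"dy": -8.6,"dz": 0.65,"ax": -2,"ay": 0,"az": 0},
    {"claw": 0,"dx": 0,"dy": -8.6,"dz": 0.65,"ax": -2,"ay": 0,"az": 0},
    {"claw": 0,"dx": 0,"dy": -8.6,"dz": 0.65,"ax": -2,"ay": 0,"az": 0},
    {"claw": 0,"dx": 0,"dy": -8.6,"dz": 0.65,"ax": -2,"ay": 0,"az": 0},
    {"claw": 0,"dx": 0,"dy": -8.6,"dz": 0.65,"ax": -2,"ay": 0,"az": 0},
    {"claw": 0,"dx": 0,"dy": -8.6,"dz": 0.65,"ax": -2,"ay": 0,"az": 0},
    {"claw": 0,"dx": 0,"dy": -8.6,"dz": 0.65,"ax": -2,"ay": 0,"az": 0},
  ],
)

```text
clock: 14.7
tcp_pos: [448.7, 162.1, 228.0]
ee_rot: [2.808, 0.0, 0.22]
force: [-1.0, 0.7, -0.7]
opening: 11.6
gripper_force: 30.0
```

```bash
python3 piv.py
```

```text
pivot u,z -2.9 -0.9 rock 20.9 F [-1.   0.7 -0.7] open 11.6 t 14.7 [-0.48  0.33 -0.21  1.94  0.42  1.07 -2.27]
```

Request:
send_rows(
  rows=[
    {"claw": 0,"dx": 0,"dy": -8.6,"dz": 0.65,"ax": -2,"ay": 0,"az": 0},
    {"claw": 0,"dx": 0,"dy": -8.6,"dz": 0.65,"ax": -2,"ay": 0,"az": 0},
    {"claw": 0,"dx": 0,"dy": -8.6,"dz": 0.65,"ax": -2,"ay": 0,"az": 0},
    {"claw": 0,"dx": 0,"dy": -8.6,"dz": 0.65,"ax": -2,"ay": 0,"az": 0},
    {"claw": 0,"dx": 0,"dy": -8.6,"dz": 0.65,"ax": -2,"ay": 0,"az": 0},
    {"claw": 0,"dx": 0,"dy": -8.6,"dz": 0.65,"ax": -2,"ay": 0,"az": 0},
    {"claw": 0,"dx": 0,"dy": -8.6,"dz": 0.65,"ax": -2,"ay": 0,"az": 0},
    {"claw": 0,"dx": 0,"dy": -4.3,"dz": 0.3,"ax": -1,"ay": 0,"az": 0},
    {"claw": 0,"dx": 0,"dy": 0,"dz": 0,"ax": 0,"ay": 0,"az": 0},
    {"claw": 0,"dx": 0,"dy": 0,"dz": 0,"ax": 0,"ay": 0,"az": 0},
  ],
)

```text
clock: 15.53
tcp_pos: [436.4, 215.5, 195.6]
ee_rot: [2.548, 0.002, 0.219]
force: [0.6, 0.6, -4.1]
opening: 12.0
gripper_force: 30.1
```

```bash
python3 piv.py
```

```text
pivot u,z -2.1 -1.3 rock 6.0 F [ 0.6  0.6 -4.1] open 12.0 t 15.5333 [-0.72  0.52 -0.19  1.85  0.57  1.25 -2.57]
```

Request:
send_rows(
  rows=[
    {"claw": 0,"dx": 0,"dy": -4.3,"dz": 0.3,"ax": -1,"ay": 0,"az": 0},
    {"claw": 0,"dx": 0,"dy": -4.3,"dz": 0.3,"ax": -1,"ay": 0,"az": 0},
    {"claw": 0,"dx": 0,"dy": -4.3,"dz": 0.3,"ax": -1,"ay": 0,"az": 0},
    {"claw": 0,"dx": 0,"dy": -4.3,"dz": 0.3,"ax": -1,"ay": 0,"az": 0},
    {"claw": 0,"dx": 0,"dy": -4.3,"dz": 0.3,"ax": -1,"ay": 0,"az": 0},
    {"claw": 0,"dx": 0,"dy": -2.2,"dz": 0.1,"ax": -0.5,"ay": 0,"az": 0},
    {"claw": 0,"dx": 0,"dy": 0,"dz": 0,"ax": 0,"ay": 0,"az": 0},
    {"claw": 0,"dx": 0,"dy": 0,"dz": 0,"ax": 0,"ay": 0,"az": 0},
  ],
)

```text
clock: 16.2
tcp_pos: [432.7, 233.5, 180.6]
ee_rot: [2.452, 0.001, 0.219]
force: [-0.6, -2.3, -7.9]
opening: 11.7
gripper_force: 30.0
```

```bash
python3 piv.py; python3 to.py 433 232.8 180.2 139.74 0 12.43
```

```text
pivot u,z -2.4 -1.1 rock 0.5 F [-0.6 -2.3 -7.9] open 11.7 t 16.2 [-0.79  0.61 -0.17  1.8   0.61  1.32 -2.64]
tcp [432.7 233.5 180.6] shift [0.2 0.3 0.8] turn [-0.75 -0.04  0.09] F [-0.6 -2.3 -7.9] open 11.7 gf 30.0 t 16.2
```

Request:
send_rows(
  rows=[
    {"claw": 0,"dx": 0,"dy": -2.5,"dz": 1.0,"ax": -0.7,"ay": 0,"az": 0},
    {"claw": 0,"dx": 0,"dy": 0,"dz": 0,"ax": 0,"ay": 0,"az": 0},
    {"claw": 0,"dx": 0,"dy": 0,"dz": 0,"ax": 0,"ay": 0,"az": 0},
  ],
)

```text
clock: 16.45
tcp_pos: [433.0, 234.1, 180.2]
ee_rot: [2.437, -0.001, 0.217]
force: [-1.4, -3.6, 5.2]
opening: 11.7
gripper_force: 30.0
```

```bash
python3 piv.py
```

```text
pivot u,z -0.2 1.0 rock -0.3 F [-1.4 -3.6  5.2] open 11.7 t 16.45 [-0.8   0.61 -0.17  1.8   0.61  1.33 -2.65]
```

Request:
send_rows(
  rows=[
    {"claw": 0.5,"dx": 0,"dy": 0,"dz": 0,"ax": 0,"ay": 0,"az": 0},
    {"claw": 0.6,"dx": 0,"dy": 0,"dz": 0,"ax": 0,"ay": 0,"az": 0},
    {"claw": 0.6,"dx": 0,"dy": 0,"dz": 0,"ax": 0,"ay": 0,"az": 0},
    {"claw": 0.6,"dx": 0,"dy": 0,"dz": 0,"ax": 0,"ay": 0,"az": 0},
    {"claw": 0.6,"dx": 0,"dy": 0,"dz": 0,"ax": 0,"ay": 0,"az": 0},
    {"claw": 0.6,"dx": 0,"dy": 0,"dz": 0,"ax": 0,"ay": 0,"az": 0},
  ],
)

```text
clock: 16.95
tcp_pos: [432.6, 234.8, 178.5]
ee_rot: [2.44, -0.0, 0.219]
force: [0.6, -0.5, 0.7]
opening: 49.3
gripper_force: 0.0
```

```bash
python3 piv.py
```

```text
pivot u,z -1.5 -1.1 rock -0.2 F [ 0.6 -0.5  0.7] open 49.3 t 16.95 [-0.8   0.62 -0.17  1.8   0.61  1.33 -2.65]
```

Released. I retreat along the tab and check.

Request:
send_rows(
  rows=[
    {"claw": 0.6,"dx": 0,"dy": 0,"dz": -12,"ax": 0,"ay": 0,"az": 0},
    {"claw": 0.6,"dx": 0,"dy": 0,"dz": -20,"ax": 0,"ay": 0,"az": 0},
    {"claw": 0.6,"dx": 0,"dy": 0,"dz": -25,"ax": 0,"ay": 0,"az": 0},
    {"claw": 0.6,"dx": 0,"dy": 0,"dz": -25,"ax": 0,"ay": 0,"az": 0},
    {"claw": 0.6,"dx": 0,"dy": 0,"dz": -25,"ax": 0,"ay": 0,"az": 0},
    {"claw": 0.6,"dx": 0,"dy": 0,"dz": -15,"ax": 0,"ay": 0,"az": 0},
    {"claw": 0.6,"dx": 0,"dy": 0,"dz": 0,"ax": 0,"ay": 0,"az": 0},
    {"claw": 0.6,"dx": 0,"dy": 0,"dz": 0,"ax": 0,"ay": 0,"az": 0},
  ],
)

```text
clock: 17.62
tcp_pos: [415.3, 312.3, 272.0]
ee_rot: [2.441, -0.001, 0.219]
force: [-0.0, 1.0, 0.4]
opening: 53.0
gripper_force: 0.0
```

Run:
```python
from tubfit import *
for n in("top","side"):
    f=r.grab_frame(n); W=cloud(f); save(f,n+"6"); fit([W])
    for d in r.recognise(f,"soap_a"):
        p=np.array(d["point"]); q=p[:2]-[469.3,66.9]; print(np.round(p),"tray x,y",np.round([q@[.2164,-.9763]-100,q@[.9763,.2164]]),round(d["confidence"],2))
print(r.sense()["clock"],r.sense()["tcp_pos"])
i=cv2.imread('pics/top6.png'); cv2.imwrite('pics/crop6.png',cv2.resize(i[170:280,170:370],None,fx=4,fy=4,interpolation=cv2.INTER_CUBIC))
```

```text
tub [451.8 147.2 -77.4] 3.83 3470
[624. 379.  54.] tray x,y [-371.  219.] 0.73
[449.  -3.  28.] tray x,y [-36. -35.] 0.56
[495. -34.  32.] tray x,y [5. 3.] 0.45
[507.  15.  27.] tray x,y [-41.  26.] 0.44
[379. 318.  24.] tray x,y [-365.  -34.] 0.42
tub [451.9 145.2 -77.4] 3.08 2861
[372. 324.  22.] tray x,y [-372.  -39.] 0.67
[510. 342.  22.] tray x,y [-360.  100.] 0.58
[487. -27.  22.] tray x,y [-4. -3.] 0.42
17.8167 [415.49696094 310.25557029 271.02201767]
```

View pics/crop6.png

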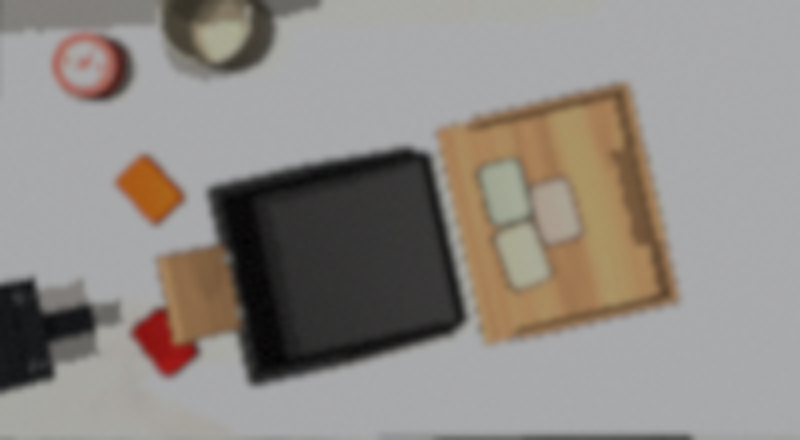

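The crop shows the three bars flat in the tray (around (520,220)) and the tub upright and empty within 2 mm of where it started. The gripper is clear and the look-alikes haven't moved.

```bash
python3 -c "
from workcell import r
print(r.job_done())"
```

```text
the job is handed in; nothing more can be done
None
```

I've handed in the job: all three soap bars lie flat in the tray, the tub is empty and upright within about 2 mm of where it started, and the gripper is clear; the hand-in call returned no verdict.

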